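# Gauge the large round end cap and show it to the inspection camera

### The arm

A 7-joint arm with a two-finger parallel gripper is mounted at the origin on the work surface. World frame = base frame: x ahead of the robot, y to its left, z up, the work surface at z = 0. Lengths are in mm, angles in rad, forces in N, time in s.
With the tool pointing down it reaches from about 350 to 900 mm from the base axis. Payload 19.9 kg.
Tool frame: the origin (TCP) lies on the centre line of the jaws, within the pads' length; the fingertips stand 22 mm ahead of it and the grasp point (between the pads) lies 3 mm ahead of it (ctrl.tip_extent is the distance from the TCP to the fingertips, in mm); z points along the fingers, y is the line along which they close (so a half turn about z gives the same grasp; the last joint's range is limited). The gripper opens to 94 mm and grips with 3 to 60 N. Pads are 16 mm wide; open, the fingers measure 119 mm over their backs; the gripper's body (75 mm by 177 mm) begins 78 mm behind the grasp point.
Start: joints at [1.21, 0.417, -0.01, 1.614, 0.005, 1.111, -0.053], TCP at [196.478, -593.292, 206.025] pointing down, gripper open.
Joint ranges: [-2.81, 2.81], [-0.39, 2.02], [-1.27, 1.25], [0.06, 2.57], [-1.19, 4.33], [0.19, 2], [-2.82, 2.82]. Speed limits (rad/s): [1.89, 1.89, 2.39, 2.39, 3.01, 3.01, 3.01].

### API

Orientations are given as a unit quaternion [w, x, y, z].
In Python, from workcell import ctrl gives the robot as it stands.
- The arm moves only by the tool send_rows, never from a script. Its argument "increments" is a list of rows, each an object of numbers: "x", "y", "z": the shift along the tool's x, y, z in units of 40 mm (1.0 is 40 mm); "rx", "ry", "rz": the turn, a rotation vector about the tool's x, y, z in units of 5 degrees (1.0 is 5 degrees); "fingers": the opening, from 0 (shut) to 1 (fully open). In form: [{"x": .., "y": .., "z": .., "rx": .., "ry": .., "rz": .., "fingers": ..}, ...]. A call has 1 to 5 rows; each row shifts and turns the commanded pose from where the row before left it, along the tool's axes as they then stand; what a row does not reach is not made up. A row lasts 1/12 s, in which the tool goes at most 41.7 mm and 7.16 degrees, less where a joint would pass 70% of its speed; a pose out of reach is approached as far as the arm can. A call is refused whole if a number of a shift passes 1 or a number of a turn 1, either way. A call with a gripper value outside its range is refused whole. The fingers move at their own pace and stop on an object; the grip force is fixed at half the most. Time passes only in rows, so rows that do not move let the fingers close. It gives the time, the measured TCP pose, the force, the opening and the grip force at its end, in the units of the state.
- ctrl.get_obs(): the state, without advancing time (a new reading comes with each control period).
- ctrl.snapshot(name): name is "side" or "top"; returns a dict with "color" (384x512x3 uint8, red, green, blue), "range_z" (384x512 float32, mm along the optical axis (not along the pixel's ray), 0 where there is no reading), "fx", "fy", "cx", "cy" (pixels), "k1" (the pictures are not rectified: a ray, as slopes to the right and down, at radius r is drawn at 1 + k1 r^2 times it, then the intrinsics apply), "R" (3x3) and "t" (3): a world point X has camera coordinates R X + t. Camera axes: x right, y down, z forward; pixel columns grow to the right and rows downward; lengths in mm; the calibration is good to about 2 mm. A picture is of the moment at which its call begins.
- ctrl.hand_in(): hands the job in; it is judged then, once.
The state is a dict: "time": time; "joint_positions": joint angles; "dq": joint speeds; "joint_torque": joint torques, N m; "eef_pos": TCP position; "tool_rot": TCP orientation; "wrist_force": force on the tool from outside, world axes, zero at the start; "moment": the same for the moment, N m; "gripper_width": opening from 0.0 (shut) to 1.0 (fully open); "finger_force": force on a finger pad.
Only numpy, scipy, OpenCV 4.12 (cv2) and the standard library are available. Lean on these libraries where they do the work, as an engineer would, in place of code of your own. Each camera call takes 0.05 s, during which the arm holds its last target. There are 200 camera calls.

### The job

Check the large round end cap: set it fully home in the fit gauge whose nest matches its outline, let go of it there, then take it out again and present it to the inspection camera, spigot away from the lens, with its flat underside squarely facing the lens, centred on the lens's line of sight, 12 cm from the glass. Finish while still holding it steady there in the air. Leave the other things on the bench where they are and do not bump the camera.

Things in the scene. Friction and masses are not known exactly. Their poses are not given: they have to be found in the camera images.
- round_cap_center (a point): Large round end cap, bare aluminium, about 0.13 kg, standing loose on the bench: round flange 62 mm across and 10 mm thick, rim chamfered below; on its middle a round spigot 24 mm across, from 10 to 50 mm above the underside, by which to grip it. This point is on its axis, 25 mm above its underside; z runs from underside to spigot.
- round_cap_face (a point): The same cap: centre of its flat underside; z runs from underside to spigot.
- round_nest (a point): Matching fit gauge: a fixed steel block 95 x 95 mm, 20 mm high, with one blind round nest 65 mm across, 8 mm deep, with a chamfered mouth. This point is the centre of the nest's floor, 12 mm above the bench; the mouth is 8 mm above it. z is up.
- camera_head: Inspection camera: black box, lens barrel 36 mm across with an aluminium collar, between the two cheeks of a fixed metal bracket (base 110 x 100 mm). It looks obliquely up, line of sight 30 degrees off vertical, leaning towards the robot within 20 degrees of yaw. Origin: centre of the front glass, 95 mm above the bench; z runs out of the lens along the line of sight; y is level.
- small_cap_center (a point): Other part, leave alone: small round end cap, aluminium, flange 44 mm across and 10 mm thick, the same spigot (24 mm across, top 50 mm up). Point on its axis, 25 mm up. Loose.
- square_cap_center (a point): Other part, leave alone: square end cap, aluminium, flange 62 x 62 x 10 mm, the same spigot (24 mm across, top 50 mm up). Point on its axis, 25 mm up. Loose.
- small_gauge: Another fit gauge, not matching: like the round one, with a round nest only 47 mm across. Fixed. Origin: centre of its underside.
- square_gauge: Another fit gauge, not matching: like the round one, with a square nest 65 x 65 mm, 8 mm deep. Fixed. Origin: centre of its underside.
- filter_a: White spin-on filter can, 76 mm across, 100 mm high, standing loose. Origin: centre of its underside.
- filter_b: White spin-on filter can, 92 mm across, 130 mm high, standing loose. Origin: centre of its underside.
- carton: Closed cardboard carton 100 x 120 x 90 mm, loose. Origin: centre of its underside.
- wrench: Steel wrench lying loose on the bench near the robot's right side.

How it is judged (in metres and radians):
On the way:
1. the round cap sits fully home in the round nest, let go (horizontal distance between round_cap_face and round_nest below 0.004 m and z of round_cap_face in the frame of round_nest below 0.002 m and angle between round_cap_face's own z axis and vertical below 0.05 rad and contact force between the fingers and round_cap below 0.1 N and linear speed of round_cap below 0.02 m/s), for 0.3 s.
At the end, for the whole second after the job is handed in: The round cap is held still in the fingers in the air: centre of its underside within 20 mm of the line of sight each way across, 95 to 145 mm from the glass and over 130 mm up, its axis within 0.2 rad of the line of sight, spigot up, not touching the camera (x of round_cap_face in the frame of camera_head between -0.02 and 0.02 m and y of round_cap_face in the frame of camera_head between -0.02 and 0.02 m and z of round_cap_face in the frame of camera_head between 0.095 and 0.145 m and angle between the z axis of round_cap_face and the z axis of camera_head, either way round below 0.2 rad and angle between round_cap_face's own z axis and vertical below 0.9 rad and contact force between the fingers and round_cap above 1 N and linear speed of round_cap below 0.03 m/s and angular speed of round_cap below 0.3 rad/s and contact force between round_cap and camera_head below 0.1 N and height (world z) of round_cap_face above 0.13 m); the arm keeps its last pose, push and grip.
It fails at once if another loose thing on the bench was shifted by more than 3 cm (distance of any of small_cap_center, square_cap_center, filter_a, filter_b, carton, wrench from where it was at the start of the episode above 0.03 m).
It fails at once if the camera was bumped (more than 4 N) (contact force between camera_head and the fingers above 4 N or contact force between camera_head and the arm above 4 N or contact force between camera_head and round_cap above 4 N).
It also fails if it takes over 54 s, if anything falls off the work surface, if the arm or the gripper's body presses on something with over 40 N, if the wrist force passes 120 N, or if a joint passes its speed limit or range.

## Working session

There is one attempt and no reset: what is moved stays moved. The work goes in short steps, Python scripts to look and compute and a tool call to move; the robot and the scene stay as the last step left them, time stands still between calls to the robot, and variables do not carry over. Pictures are saved under pics/ and viewed, at most 10 in all, crops included, and the job is handed in when it is done.

Besides the shell and the picture viewer there is one more tool, called after "Request:" by a JSON object that holds its "name" and its "arguments", one argument or row to a line. send_rows: Moves the arm, as the interface text tells. Its arguments: {"type":"object","properties":{"increments":{"type":"array"}},"required":["increments"]}

```bash
mkdir -p pics; ls; python3 - <<'E'
from workcell import ctrl
import cv2,pickle
o=ctrl.get_obs();print(o)
for n in("side","top"):
    s=ctrl.snapshot(n);pickle.dump(s,open(n+".pkl","wb"));cv2.imwrite(f"pics/{n}0.png",cv2.resize(s["color"][:,:,::-1],(800,600)))
    print(n,{k:s[k] for k in("fx","fy","cx","cy","k1","R","t")},(s["range_z"]>0).mean())
E
```

```text
pics
{'time': 0.0, 'joint_positions': array([ 1.20952835,  0.41795266, -0.0103158 ,  1.61421672,  0.00467893,
        1.11068133, -0.05303392]), 'dq': array([-0.00118369,  0.00063371, -0.00067725, -0.00071301, -0.00188188,
       -0.00245322, -0.00123955]), 'joint_torque': array([ 4.86218814e-04, -8.51263618e+01,  6.38635475e-01, -4.25980246e+01,
       -4.88369144e-02,  1.89273310e-02,  1.37387879e-04]), 'eef_pos': array([ 196.34242398, -592.94242503,  205.42063716]), 'tool_rot': array([-6.02759724e-04,  9.87247416e-01,  1.59192207e-01, -1.31705874e-04]), 'wrist_force': array([-0.20887029, -0.16844946,  0.40693536]), 'moment': array([-0.00672577, -0.00374228, -0.00710046]), 'finger_force': 0.0, 'gripper_width': 0.9993744689626916}
side {'fx': 459.3984092291296, 'fy': 459.3984092291296, 'cx': 256.2456632285688, 'cy': 188.60562594587603, 'k1': -0.0851195047141759, 'R': array([[-0.96236828, -0.27156589, -0.00996333],
       [-0.18427125,  0.67908492, -0.71055455],
       [ 0.19972833, -0.68197921, -0.70357157]]), 't': array([ 503.25714271,  186.3784949 , 1196.57257074])} 0.996002197265625
top {'fx': 431.03924773250225, 'fy': 431.03924773250225, 'cx': 258.50149145080263, 'cy': 189.64078834908955, 'k1': -0.027534564304621287, 'R': array([[ 0.00114749, -0.9999956 ,  0.00273557],
       [-0.99875287, -0.0012826 , -0.04991059],
       [ 0.04991388, -0.00267488, -0.99874994]]), 't': array([ -38.94884965,  515.48455056, 1494.36037481])} 0.9959564208984375
```

View pics/top0.png

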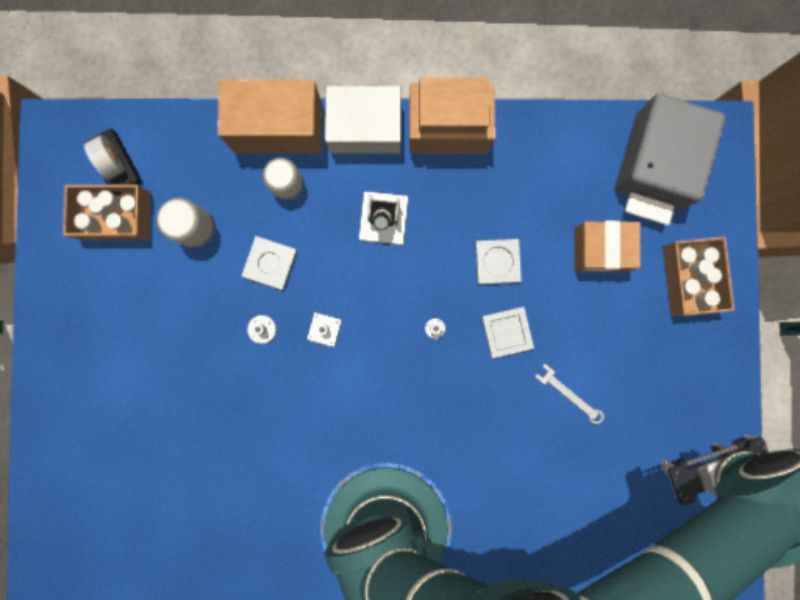

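View pics/side0.png

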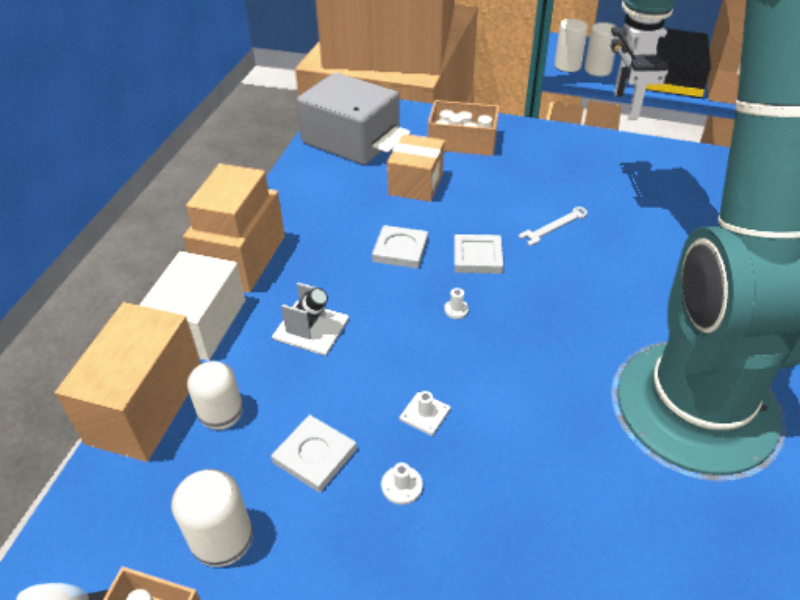

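```bash
cat > h.py <<'E'
import cv2,numpy as np
def K(s): return np.array([[s["fx"],0,s["cx"]],[0,s["fy"],s["cy"]],[0,0,1]]),np.array([s["k1"],0,0,0.])
def slopes(s,uv): return cv2.undistortPoints(np.asarray(uv,float).reshape(-1,1,2),*K(s))[:,0]
def cast(s,uv,z):
    d=np.c_[slopes(s,uv),np.ones(len(slopes(s,uv)))]@s["R"]; c=-s["R"].T@s["t"]
    return c+d*((z-c[2])/d[:,2])[:,None]
def cloud(s):
    v,u=np.mgrid[:384,:512]; xy=slopes(s,np.c_[u.ravel(),v.ravel()]); zz=s["range_z"].ravel()
    return ((np.c_[xy*zz[:,None],zz]-s["t"])@s["R"]).reshape(384,512,3)
def proj(s,X): return cv2.projectPoints(np.asarray(X,float).reshape(-1,1,3),cv2.Rodrigues(s["R"])[0],s["t"],*K(s))[0][:,0]
def nonblue(s):
    h=cv2.cvtColor(s["color"],cv2.COLOR_RGB2HSV); return ~((h[...,0]>95)&(h[...,0]<130)&(h[...,1]>110))
E
python3 - <<'E'
from h import *
import pickle
S={n:pickle.load(open(n+".pkl","rb")) for n in("top","side")}
s=S["top"]
seeds=dict(rcap=(261,330),scap=(435,328),sq=(324,330),gl=(269,263),gr=(498,261),gs=(508,332),cam=(382,215),fa=(283,178),fb=(182,222),carton=(607,245))
W={n:cloud(x) for n,x in S.items()}
for k,p in seeds.items():
    zz=dict(rcap=0,scap=0,sq=0,gl=20,gr=20,gs=20,cam=5,fa=0,fb=0,carton=90)[k]
    c0=cast(s,[[p[0]*.64,p[1]*.64]],zz)[0]
    print(k,c0.round())
    for n,x in S.items():
        w=W[n]; near=(np.hypot(w[...,0]-c0[0],w[...,1]-c0[1])<(85))&nonblue(x)
        z=w[...,2]
        if k in("rcap","scap","sq"):
            for lo,hi,h in((4,16,10),(40,60,50)):
                m=(near&(z>lo)&(z<hi)&(np.hypot(w[...,0]-c0[0],w[...,1]-c0[1])<50)).astype(np.uint8)
                cs,_=cv2.findContours(m,0,1); 
                if not cs: continue
                c=max(cs,key=cv2.contourArea); P=cast(x,c.reshape(-1,2),h)[:,:2].astype(np.float32)
                print("  ",n,h,m.sum(),"encl",cv2.minEnclosingCircle(P),"zmed",np.median(z[m>0]).round(1))
        elif k[0]=="g":
            m=(near&(z>14)&(z<30)).astype(np.uint8); cs,_=cv2.findContours(m,0,1); c=max(cs,key=cv2.contourArea)
            print("  ",n,cv2.minAreaRect(cast(x,c.reshape(-1,2),20)[:,:2].astype(np.float32)),"zmed",np.median(z[m>0]).round(1), "floor px",(near&(z>8)&(z<15)).sum(), w[near&(z>8)&(z<15)].mean(0).round(1))
        elif k=="cam":
            m=(near&(z>-5)&(z<150)); print("  ",n,[int(z[m].max())],np.histogram(z[m],range(0,130,10))[0])
def crop(x,X,r,f):
    u,v=proj(x,[X])[0].astype(int); return cv2.resize(x["color"][v-r:v+r,u-r:u+r,::-1],None,fx=f,fy=f,interpolation=cv2.INTER_CUBIC),(u-r,v-r)
c0=cast(s,[[382*.64,215*.64]],60)[0]
a,oa=crop(S["top"],c0,25,8);b,ob=crop(S["side"],c0,25,8);print(oa,ob);cv2.imwrite("pics/cam.png",np.hstack([a,b]))
E
```

```text
rcap [440. 284.   0.]
   top 10 183 encl ((443.0132141113281, 281.368896484375), 32.18215560913086) zmed 10.4
   top 50 42 encl ((443.00634765625, 281.35382080078125), 12.425013542175293) zmed 51.3
   side 10 349 encl ((442.2338562011719, 281.012451171875), 32.1776123046875) zmed 9.6
   side 50 81 encl ((441.7265625, 281.9065856933594), 12.827937126159668) zmed 48.6
scap [ 445. -108.    0.]
   top 10 80 encl ((444.54229736328125, -106.62503051757812), 22.353696823120117) zmed 10.7
   top 50 38 encl ((444.558837890625, -107.13581848144531), 11.614911079406738) zmed 49.5
   side 10 95 encl ((444.1917724609375, -105.57714080810547), 24.39975929260254) zmed 9.6
   side 50 55 encl ((440.76397705078125, -105.25149536132812), 16.7578182220459) zmed 48.4
sq [440. 142.   0.]
   top 10 262 encl ((444.2261962890625, 139.91207885742188), 41.773033142089844) zmed 10.2
   top 50 39 encl ((443.0717468261719, 140.33229064941406), 11.741134643554688) zmed 50.0
   side 10 398 encl ((440.9106140136719, 141.9549102783203), 43.95798873901367) zmed 9.1
   side 50 74 encl ((442.147705078125, 143.2967376708
[... 603 characters left out ...]
 102.65524291992188), 2.4329681396484375) zmed 18.9 floor px 231 [ 593.  -248.    11.6]
gs [ 436. -270.   20.]
   top ((436.7645263671875, -268.4729919433594), (95.05532836914062, 96.01193237304688), 13.180992126464844) zmed 19.2 floor px 270 [ 436.3 -268.5   11.8]
   side ((434.7068786621094, -267.78839111328125), (96.91098022460938, 100.77145385742188), 15.187978744506836) zmed 18.8 floor px 302 [ 435.2 -268.5   11.6]
cam [700.  11.   5.]
   top [107] [321 262   2   9  23  40  53  63  68  60  23   0]
   side [104] [398 293  43  46  56  73  81 135  67  79  23   0]
fa [786. 238.   0.]
fb [685. 467.   0.]
carton [ 622. -472.   90.]
(np.int64(219), np.int64(112)) (np.int64(172), np.int64(171))
```

View pics/cam.png

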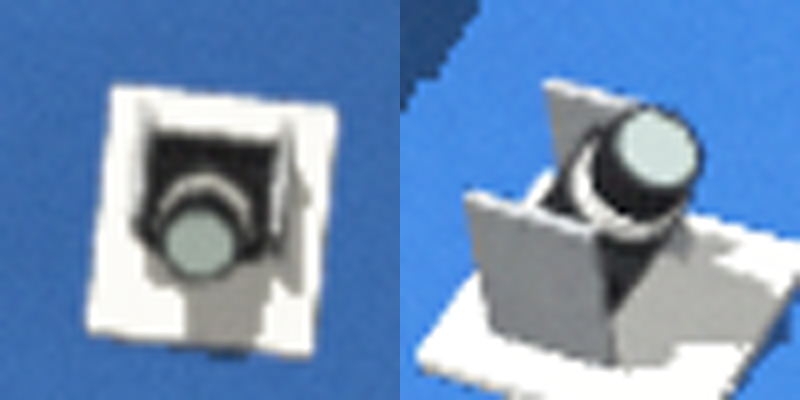

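```bash
cat >> h.py <<'E'
from scipy.spatial.transform import Rotation as Rn
E
python3 - <<'E'
from h import *
import pickle
S={n:pickle.load(open(n+".pkl","rb")) for n in("top","side")}
print(cast(S["top"],[[243.4,141.75]],95),cast(S["side"],[[203.4,189.]],95))
for n,x in S.items():
    w=cloud(x);m=(nonblue(x)&(np.hypot(w[...,0]-700,w[...,1]-5)<95)&(x["color"].min(2)>150 if n=="side" else True)&((w[...,2]<25)|(n=="top"))).astype(np.uint8)
    c=max(cv2.findContours(m,0,1)[0],key=cv2.contourArea);print(n,cv2.minAreaRect(cast(x,c.reshape(-1,2),10)[:,:2].astype(np.float32)))
    # glass: greenish-grey bright pixels at height >85
    g=(np.hypot(w[...,0]-680,w[...,1]-8)<40)&(w[...,2]>80)&(x["color"].min(2)>90)
    P=w[g];print(n,g.sum(),P.mean(0).round(1)); q=P-P.mean(0);print(np.linalg.svd(q)[2][2].round(3))
E
```

```text
[[670.82969577  12.30243995  95.        ]] [[670.11191714   8.37537513  95.        ]]
top ((694.20068359375, 9.354354858398438), (103.89195251464844, 115.47171783447266), 83.98551177978516)
top 98 [678.4  11.9  90.9]
[-0.291 -0.032 -0.956]
side ((693.0365600585938, 9.711254119873047), (104.86244201660156, 112.22078704833984), 83.84223175048828)
side 99 [675.3  11.5  92.9]
[-0.248 -0.168 -0.954]
```

Request:
{"name": "send_rows", "arguments": {
  "increments": [
    {"x":0.4,"rz":0.73,"fingers":1},
    {"x":0.9,"rz":0.73,"fingers":1},
    {"x":0.9,"rz":0.73,"fingers":1},
    {"x":0.9,"rz":0.73,"fingers":1},
    {"x":0.7,"rz":0.74,"fingers":1}
  ]
}}

```text
validation failed for argument at $.in...
```

Request:
{"name": "send_rows", "arguments": {
  "increments": [
    {"x":0.3,"y":-0.6,"fingers":1},
    {"x":0.3,"y":-0.9,"fingers":1},
    {"x":0.3,"y":-0.9,"fingers":1},
    {"x":0.3,"y":-0.9,"fingers":1},
    {"x":0.3,"y":-0.9,"fingers":1}
  ]
}}

```text
validation failed for argument at $.in...
```

Request:
{"name": "send_rows", "arguments": {
  "increments": [
    {"x":0.4,"y":0.0,"z":0.0,"rx":0.0,"ry":0.0,"rz":0.73,"fingers":1.0},
    {"x":0.9,"y":0.0,"z":0.0,"rx":0.0,"ry":0.0,"rz":0.73,"fingers":1.0},
    {"x":0.9,"y":0.0,"z":0.0,"rx":0.0,"ry":0.0,"rz":0.73,"fingers":1.0},
    {"x":0.9,"y":0.0,"z":0.0,"rx":0.0,"ry":0.0,"rz":0.73,"fingers":1.0},
    {"x":0.7,"y":0.0,"z":0.0,"rx":0.0,"ry":0.0,"rz":0.74,"fingers":1.0}
  ]
}}

```text
time: 0.52
eef_pos: [348.4, -564.4, 205.8]
tool_rot: [-0.0, 1.0, -0.0, 0.0]
wrist_force: [0.5, -0.1, 0.5]
gripper_width: 1.0
finger_force: 0.0
```

Request:
{"name": "send_rows", "arguments": {
  "increments": [
    {"x":0.24,"y":-0.5,"z":0,"rx":0,"ry":0,"rz":0,"fingers":1},
    {"x":0.24,"y":-0.9,"z":0,"rx":0,"ry":0,"rz":0,"fingers":1},
    {"x":0.24,"y":-0.9,"z":0,"rx":0,"ry":0,"rz":0,"fingers":1},
    {"x":0.24,"y":-0.9,"z":0,"rx":0,"ry":0,"rz":0,"fingers":1},
    {"x":0.24,"y":-0.9,"z":0,"rx":0,"ry":0,"rz":0,"fingers":1}
  ]
}}

```text
time: 0.93
eef_pos: [393.4, -399.9, 205.6]
tool_rot: [-0.0, 1.0, 0.0, -0.0]
wrist_force: [0.2, 0.1, 0.7]
gripper_width: 1.0
finger_force: 0.0
```

Request:
{"name": "send_rows", "arguments": {
  "increments": [
    {"x":0.24,"y":-0.9,"z":0,"rx":0,"ry":0,"rz":0,"fingers":1},
    {"x":0.24,"y":-0.9,"z":0,"rx":0,"ry":0,"rz":0,"fingers":1},
    {"x":0.24,"y":-0.9,"z":0,"rx":0,"ry":0,"rz":0,"fingers":1},
    {"x":0.24,"y":-0.9,"z":0,"rx":0,"ry":0,"rz":0,"fingers":1},
    {"x":0.24,"y":-0.9,"z":0,"rx":0,"ry":0,"rz":0,"fingers":1}
  ]
}}

```text
time: 1.35
eef_pos: [441.3, -220.0, 206.0]
tool_rot: [0.0, 1.0, 0.0, -0.0]
wrist_force: [1.4, -1.2, 1.5]
gripper_width: 0.997
finger_force: 0.0
```

Request:
{"name": "send_rows", "arguments": {
  "increments": [
    {"x":0,"y":-0.9,"z":0,"rx":0,"ry":0,"rz":0,"fingers":1},
    {"x":0,"y":-0.9,"z":0,"rx":0,"ry":0,"rz":0,"fingers":1},
    {"x":0,"y":-0.9,"z":0,"rx":0,"ry":0,"rz":0,"fingers":1},
    {"x":0,"y":-0.9,"z":0,"rx":0,"ry":0,"rz":0,"fingers":1},
    {"x":0,"y":-0.9,"z":0,"rx":0,"ry":0,"rz":0,"fingers":1}
  ]
}}

```text
time: 1.77
eef_pos: [440.7, -40.1, 206.0]
tool_rot: [0.0, 1.0, 0.0, -0.0]
wrist_force: [1.5, -0.2, 0.9]
gripper_width: 1.003
finger_force: 0.0
```

Request:
{"name": "send_rows", "arguments": {
  "increments": [
    {"x":0,"y":-0.9,"z":0,"rx":0,"ry":0,"rz":0,"fingers":1},
    {"x":0,"y":-0.9,"z":0,"rx":0,"ry":0,"rz":0,"fingers":1},
    {"x":0,"y":-0.9,"z":0,"rx":0,"ry":0,"rz":0,"fingers":1},
    {"x":0,"y":-0.9,"z":0,"rx":0,"ry":0,"rz":0,"fingers":1},
    {"x":0,"y":-0.9,"z":0,"rx":0,"ry":0,"rz":0,"fingers":1}
  ]
}}

```text
time: 2.18
eef_pos: [440.7, 139.9, 206.1]
tool_rot: [0.0, 1.0, 0.0, 0.0]
wrist_force: [0.6, -0.9, -0.6]
gripper_width: 0.995
finger_force: 0.0
```

Request:
{"name": "send_rows", "arguments": {
  "increments": [
    {"x":0.045,"y":-0.9,"z":0,"rx":0,"ry":0,"rz":0,"fingers":1},
    {"x":0,"y":-0.9,"z":0,"rx":0,"ry":0,"rz":0,"fingers":1},
    {"x":0,"y":-0.9,"z":0,"rx":0,"ry":0,"rz":0,"fingers":1},
    {"x":0,"y":-0.6,"z":0,"rx":0,"ry":0,"rz":0,"fingers":1},
    {"x":0,"y":-0.23,"z":0.3,"rx":0,"ry":0,"rz":0,"fingers":1}
  ]
}}

```text
time: 2.6
eef_pos: [442.7, 283.8, 195.3]
tool_rot: [-0.001, 1.0, 0.002, 0.001]
wrist_force: [-0.2, 0.3, 0.6]
gripper_width: 1.001
finger_force: 0.0
```

Request:
{"name": "send_rows", "arguments": {
  "increments": [
    {"x":0,"y":0,"z":0.7,"rx":0,"ry":0,"rz":0,"fingers":1},
    {"x":0,"y":0,"z":0.7,"rx":0,"ry":0,"rz":0,"fingers":1},
    {"x":0,"y":0,"z":0.4,"rx":0,"ry":0,"rz":0,"fingers":1},
    {"x":0,"y":0,"z":0,"rx":0,"ry":0,"rz":0,"fingers":1},
    {"x":0,"y":0,"z":0,"rx":0,"ry":0,"rz":0,"fingers":1}
  ]
}}

```text
time: 3.02
eef_pos: [442.6, 279.4, 121.9]
tool_rot: [0.0, 1.0, 0.0, -0.001]
wrist_force: [-0.8, -0.2, 0.3]
gripper_width: 1.0
finger_force: 0.0
```

```bash
python3 - <<'E'
from workcell import ctrl
from h import *
s=ctrl.snapshot("side");u,v=map(int,proj(s,[[442,281,40]])[0]);print(u-40,v-40)
cv2.imwrite("pics/c1.png",cv2.resize(s["color"][v-40:v+40,u-40:u+40,::-1],None,fx=7,fy=7,interpolation=cv2.INTER_CUBIC))
E
```

```text
216 263
```

View pics/c1.png

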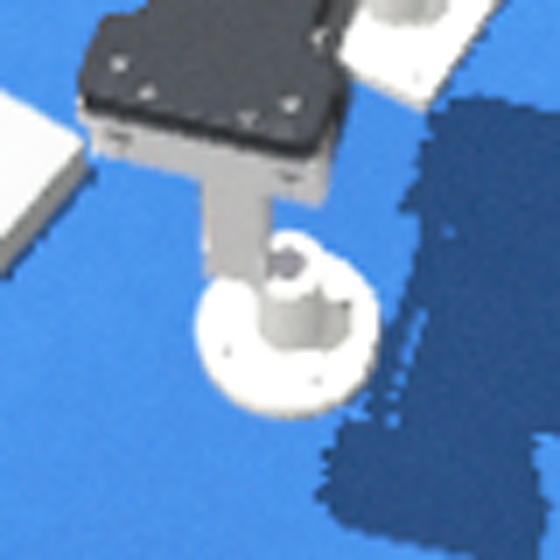

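Request:
{"name": "send_rows", "arguments": {
  "increments": [
    {"x":0,"y":-0.04,"z":0.6,"rx":0,"ry":0,"rz":0,"fingers":1},
    {"x":0,"y":0,"z":0.7,"rx":0,"ry":0,"rz":0,"fingers":1},
    {"x":0,"y":0,"z":0.5,"rx":0,"ry":0,"rz":0,"fingers":1},
    {"x":0,"y":0,"z":0.22,"rx":0,"ry":0,"rz":0,"fingers":1},
    {"x":0,"y":0,"z":0.1,"rx":0,"ry":0,"rz":0,"fingers":1}
  ]
}}

```text
time: 3.48
eef_pos: [443.1, 281.1, 37.3]
tool_rot: [0.0, 1.0, 0.0, -0.0]
wrist_force: [0.2, 0.2, 0.3]
gripper_width: 1.004
finger_force: 0.0
```

Request:
{"name": "send_rows", "arguments": {
  "increments": [
    {"x":0,"y":0,"z":0,"rx":0,"ry":0,"rz":0,"fingers":0.5},
    {"x":0,"y":0,"z":0,"rx":0,"ry":0,"rz":0,"fingers":0.35},
    {"x":0,"y":0,"z":0,"rx":0,"ry":0,"rz":0,"fingers":0.35},
    {"x":0,"y":0,"z":0,"rx":0,"ry":0,"rz":0,"fingers":0.3},
    {"x":0,"y":0,"z":0,"rx":0,"ry":0,"rz":0,"fingers":0}
  ]
}}

```text
time: 3.9
eef_pos: [443.3, 281.2, 38.0]
tool_rot: [-0.0, 1.0, 0.0, 0.0]
wrist_force: [-0.1, 0.0, -0.1]
gripper_width: 0.682
finger_force: 0.0
```

Request:
{"name": "send_rows", "arguments": {
  "increments": [
    {"x":0,"y":0,"z":0,"rx":0,"ry":0,"rz":0,"fingers":0},
    {"x":0,"y":0,"z":0,"rx":0,"ry":0,"rz":0,"fingers":0},
    {"x":0,"y":0,"z":0,"rx":0,"ry":0,"rz":0,"fingers":0},
    {"x":0,"y":0,"z":0,"rx":0,"ry":0,"rz":0,"fingers":0},
    {"x":0,"y":0,"z":0,"rx":0,"ry":0,"rz":0,"fingers":0}
  ]
}}

```text
time: 4.32
eef_pos: [442.9, 281.0, 37.3]
tool_rot: [-0.0, 1.0, 0.0, -0.0]
wrist_force: [0.1, 0.1, 0.0]
gripper_width: 0.332
finger_force: 0.0
```

Request:
{"name": "send_rows", "arguments": {
  "increments": [
    {"x":0,"y":0,"z":0,"rx":0,"ry":0,"rz":0,"fingers":0},
    {"x":0,"y":0,"z":0,"rx":0,"ry":0,"rz":0,"fingers":0},
    {"x":0,"y":0,"z":0,"rx":0,"ry":0,"rz":0,"fingers":0},
    {"x":0,"y":0,"z":0,"rx":0,"ry":0,"rz":0,"fingers":0},
    {"x":0,"y":0,"z":0,"rx":0,"ry":0,"rz":0,"fingers":0}
  ]
}}

```text
time: 4.73
eef_pos: [442.9, 281.0, 37.2]
tool_rot: [0.0, 1.0, 0.0, -0.0]
wrist_force: [-0.1, 0.2, 0.0]
gripper_width: 0.246
finger_force: 30.0
```

Request:
{"name": "send_rows", "arguments": {
  "increments": [
    {"x":0,"y":0,"z":-0.2,"rx":0,"ry":0,"rz":0,"fingers":0},
    {"x":0,"y":0,"z":-0.5,"rx":0,"ry":0,"rz":0,"fingers":0},
    {"x":0,"y":0,"z":-0.7,"rx":0,"ry":0,"rz":0,"fingers":0},
    {"x":0,"y":0,"z":-0.6,"rx":0,"ry":0,"rz":0,"fingers":0},
    {"x":0,"y":0,"z":-0.4,"rx":0,"ry":0,"rz":0,"fingers":0}
  ]
}}

```text
time: 5.15
eef_pos: [443.3, 281.6, 136.0]
tool_rot: [-0.001, 1.0, 0.0, 0.001]
wrist_force: [0.2, 0.4, -0.7]
gripper_width: 0.243
finger_force: 30.0
```

Request:
{"name": "send_rows", "arguments": {
  "increments": [
    {"x":0.1,"y":0.4,"z":0,"rx":0,"ry":0,"rz":0,"fingers":0},
    {"x":0.23,"y":0.8,"z":0,"rx":0,"ry":0,"rz":0,"fingers":0},
    {"x":0.23,"y":0.8,"z":0,"rx":0,"ry":0,"rz":0,"fingers":0},
    {"x":0.23,"y":0.8,"z":0,"rx":0,"ry":0,"rz":0,"fingers":0},
    {"x":0.23,"y":0.8,"z":0,"rx":0,"ry":0,"rz":0,"fingers":0}
  ]
}}

```text
time: 5.57
eef_pos: [483.9, 135.6, 133.9]
tool_rot: [-0.0, 1.0, 0.0, 0.0]
wrist_force: [1.3, -0.5, -0.3]
gripper_width: 0.246
finger_force: 30.0
```

Request:
{"name": "send_rows", "arguments": {
  "increments": [
    {"x":0.23,"y":0.8,"z":0,"rx":0,"ry":0,"rz":0,"fingers":0},
    {"x":0.23,"y":0.8,"z":0,"rx":0,"ry":0,"rz":0,"fingers":0},
    {"x":0.23,"y":0.8,"z":0,"rx":0,"ry":0,"rz":0,"fingers":0},
    {"x":0.23,"y":0.8,"z":0,"rx":0,"ry":0,"rz":0,"fingers":0},
    {"x":0.23,"y":0.8,"z":0,"rx":0,"ry":0,"rz":0,"fingers":0}
  ]
}}

```text
time: 5.98
eef_pos: [530.0, -24.5, 133.9]
tool_rot: [-0.0, 1.0, 0.0, 0.0]
wrist_force: [0.9, 0.8, -1.2]
gripper_width: 0.247
finger_force: 30.0
```

Request:
{"name": "send_rows", "arguments": {
  "increments": [
    {"x":0.23,"y":0.8,"z":0,"rx":0,"ry":0,"rz":0,"fingers":0},
    {"x":0.23,"y":0.8,"z":0,"rx":0,"ry":0,"rz":0,"fingers":0},
    {"x":0.23,"y":0.8,"z":0,"rx":0,"ry":0,"rz":0,"fingers":0},
    {"x":0.23,"y":0.8,"z":0,"rx":0,"ry":0,"rz":0,"fingers":0},
    {"x":0.23,"y":0.8,"z":0,"rx":0,"ry":0,"rz":0,"fingers":0}
  ]
}}

```text
time: 6.4
eef_pos: [576.1, -184.5, 133.9]
tool_rot: [-0.0, 1.0, 0.0, 0.0]
wrist_force: [0.6, -0.1, -1.7]
gripper_width: 0.247
finger_force: 30.0
```

Request:
{"name": "send_rows", "arguments": {
  "increments": [
    {"x":0.23,"y":0.8,"z":0,"rx":0,"ry":0,"rz":0,"fingers":0},
    {"x":0.15,"y":0.5,"z":0,"rx":0,"ry":0,"rz":0,"fingers":0},
    {"x":0.09,"y":0.34,"z":0.5,"rx":0,"ry":0,"rz":0,"fingers":0},
    {"x":0,"y":0,"z":0.5,"rx":0,"ry":0,"rz":0,"fingers":0},
    {"x":0,"y":0,"z":0.25,"rx":0,"ry":0,"rz":0,"fingers":0}
  ]
}}

```text
time: 6.82
eef_pos: [593.7, -249.0, 81.4]
tool_rot: [-0.001, 1.0, -0.0, -0.001]
wrist_force: [-0.4, -0.4, -2.6]
gripper_width: 0.245
finger_force: 30.0
```

Request:
{"name": "send_rows", "arguments": {
  "increments": [
    {"x":0,"y":0,"z":0,"rx":0,"ry":0,"rz":0,"fingers":0},
    {"x":0,"y":0,"z":0,"rx":0,"ry":0,"rz":0,"fingers":0}
  ]
}}

```text
time: 6.98
eef_pos: [594.8, -247.7, 83.7]
tool_rot: [-0.0, 1.0, 0.001, -0.0]
wrist_force: [1.0, -0.3, -0.9]
gripper_width: 0.243
finger_force: 30.0
```

```bash
cat > look.py <<'E'
from workcell import ctrl
from h import *
import sys
X=[float(a) for a in sys.argv[2:5]];out=[]
for n in("side","top"):
    s=ctrl.snapshot(n);u,v=map(int,proj(s,[X])[0]);r=25;print(n,u-r,v-r,"x8")
    out.append(cv2.resize(s["color"][v-r:v+r,u-r:u+r,::-1],None,fx=8,fy=8,interpolation=cv2.INTER_CUBIC))
cv2.imwrite(f"pics/{sys.argv[1]}.png",np.hstack(out));print(ctrl.get_obs()["eef_pos"].round(1))
E
python3 look.py g1 594 -248 40
```

```text
side 230 125 x8
top 294 141 x8
[ 595.4 -248.    84.6]
```

View pics/g1.png

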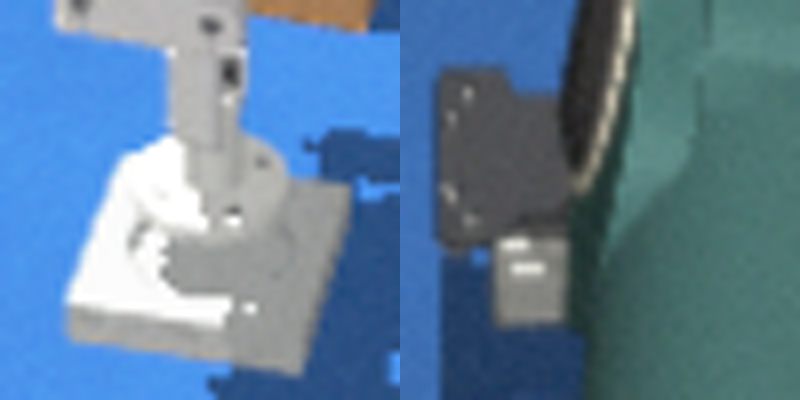

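Request:
{"name": "send_rows", "arguments": {
  "increments": [
    {"x":0,"y":0,"z":0.3,"rx":0,"ry":0,"rz":0,"fingers":0},
    {"x":0,"y":0,"z":0.25,"rx":0,"ry":0,"rz":0,"fingers":0},
    {"x":0,"y":0,"z":0.1,"rx":0,"ry":0,"rz":0,"fingers":0},
    {"x":0,"y":0,"z":0,"rx":0,"ry":0,"rz":0,"fingers":0},
    {"x":0,"y":0,"z":0,"rx":0,"ry":0,"rz":0,"fingers":0}
  ]
}}

```text
time: 7.5
eef_pos: [594.5, -248.4, 56.7]
tool_rot: [-0.0, 1.0, 0.0, -0.0]
wrist_force: [0.0, -0.5, -0.6]
gripper_width: 0.245
finger_force: 30.0
```

Request:
{"name": "send_rows", "arguments": {
  "increments": [
    {"x":0,"y":0,"z":0.05,"rx":0,"ry":0,"rz":0,"fingers":0},
    {"x":0,"y":0,"z":0.03,"rx":0,"ry":0,"rz":0,"fingers":0},
    {"x":0,"y":0,"z":0.03,"rx":0,"ry":0,"rz":0,"fingers":0},
    {"x":0,"y":0,"z":0,"rx":0,"ry":0,"rz":0,"fingers":0},
    {"x":0,"y":0,"z":0,"rx":0,"ry":0,"rz":0,"fingers":0}
  ]
}}

```text
time: 7.92
eef_pos: [594.8, -248.9, 52.9]
tool_rot: [0.0, 1.0, 0.0, 0.0]
wrist_force: [2.7, -2.7, -1.1]
gripper_width: 0.245
finger_force: 30.0
```

Request:
{"name": "send_rows", "arguments": {
  "increments": [
    {"x":0.015,"y":0.015,"z":0.02,"rx":0,"ry":0,"rz":0,"fingers":0},
    {"x":0,"y":0,"z":0.03,"rx":0,"ry":0,"rz":0,"fingers":0},
    {"x":0,"y":0,"z":0.03,"rx":0,"ry":0,"rz":0,"fingers":0},
    {"x":0,"y":0,"z":0,"rx":0,"ry":0,"rz":0,"fingers":0},
    {"x":0,"y":0,"z":0,"rx":0,"ry":0,"rz":0,"fingers":0}
  ]
}}

```text
time: 8.33
eef_pos: [595.2, -249.0, 49.4]
tool_rot: [-0.0, 1.0, 0.0, -0.0]
wrist_force: [1.2, -1.8, -0.7]
gripper_width: 0.248
finger_force: 30.0
```

Request:
{"name": "send_rows", "arguments": {
  "increments": [
    {"x":0.01,"y":0.015,"z":0.01,"rx":0,"ry":0,"rz":0,"fingers":0},
    {"x":0,"y":0,"z":0.0,"rx":0,"ry":0,"rz":0,"fingers":0},
    {"x":0,"y":0,"z":0,"rx":0,"ry":0,"rz":0,"fingers":0}
  ]
}}

```text
time: 8.58
eef_pos: [595.7, -249.2, 49.3]
tool_rot: [-0.0, 1.0, 0.0, -0.0]
wrist_force: [-1.3, 2.4, 5.2]
gripper_width: 0.247
finger_force: 30.0
```

Request:
{"name": "send_rows", "arguments": {
  "increments": [
    {"x":0,"y":0,"z":0,"rx":0,"ry":0,"rz":0,"fingers":0.5},
    {"x":0,"y":0,"z":0,"rx":0,"ry":0,"rz":0,"fingers":0.5},
    {"x":0,"y":0,"z":0,"rx":0,"ry":0,"rz":0,"fingers":0.5},
    {"x":0,"y":0,"z":0,"rx":0,"ry":0,"rz":0,"fingers":0.5},
    {"x":0,"y":0,"z":0,"rx":0,"ry":0,"rz":0,"fingers":0.5}
  ]
}}

```text
time: 9.0
eef_pos: [595.7, -249.8, 49.1]
tool_rot: [-0.0, 1.0, 0.0, -0.0]
wrist_force: [0.2, -0.4, -0.2]
gripper_width: 0.495
finger_force: 0.0
```

Request:
{"name": "send_rows", "arguments": {
  "increments": [
    {"x":0,"y":0,"z":0,"rx":0,"ry":0,"rz":0,"fingers":0.5},
    {"x":0,"y":0,"z":0,"rx":0,"ry":0,"rz":0,"fingers":0.5},
    {"x":0,"y":0,"z":0,"rx":0,"ry":0,"rz":0,"fingers":0.5},
    {"x":0,"y":0,"z":0,"rx":0,"ry":0,"rz":0,"fingers":0.5},
    {"x":0,"y":0,"z":0,"rx":0,"ry":0,"rz":0,"fingers":0.5}
  ]
}}

```text
time: 9.42
eef_pos: [595.8, -249.7, 49.2]
tool_rot: [-0.0, 1.0, 0.0, -0.0]
wrist_force: [0.6, -0.3, 0.5]
gripper_width: 0.502
finger_force: 0.0
```

```bash
python3 look.py g2 594 -248 30; python3 - <<'E'
from workcell import ctrl
from h import *
s=ctrl.snapshot("side");w=cloud(s);m=(np.hypot(w[...,0]-594,w[...,1]+248)<75)
for r in((17,19),(19,20.5),(20.5,22),(22,25)):
    print(r,(m&(w[...,2]>r[0])&(w[...,2]<r[1])).sum())
near=np.hypot(w[...,0]-594,w[...,1]+248); a=m&(near<29)&(near>14)&(w[...,2]<30); b=m&(near>37)&(near<46)&(w[...,2]>10)&(w[...,2]<30)
print("flange top",np.median(w[a][:,2]),"block top",np.median(w[b][:,2]),a.sum(),b.sum())
E
```

```text
side 230 128 x8
top 293 141 x8
[ 595.7 -249.7   49.2]
(17, 19) 103
(19, 20.5) 132
(20.5, 22) 115
(22, 25) 91
flange top 21.537676494195843 block top 19.591748027377015 108 151
```

View pics/g2.png

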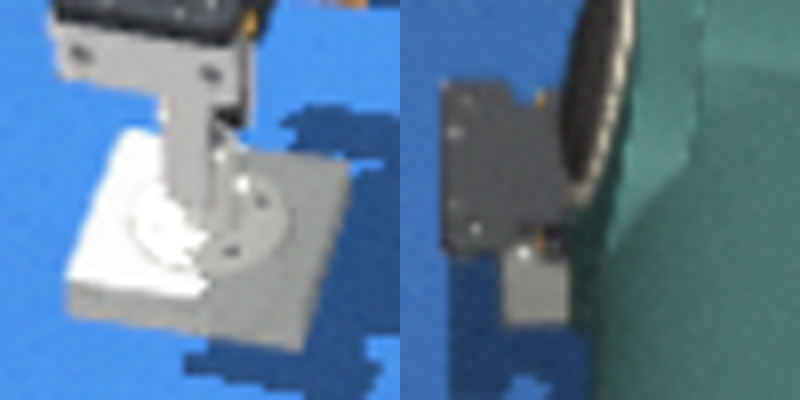

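Request:
{"name": "send_rows", "arguments": {
  "increments": [
    {"x":0,"y":0,"z":0,"rx":0,"ry":0,"rz":0,"fingers":0},
    {"x":0,"y":0,"z":0,"rx":0,"ry":0,"rz":0,"fingers":0},
    {"x":0,"y":0,"z":0,"rx":0,"ry":0,"rz":0,"fingers":0},
    {"x":0,"y":0,"z":0,"rx":0,"ry":0,"rz":0,"fingers":0},
    {"x":0,"y":0,"z":0,"rx":0,"ry":0,"rz":0,"fingers":0}
  ]
}}

```text
time: 9.98
eef_pos: [595.8, -249.7, 49.2]
tool_rot: [-0.0, 1.0, 0.0, -0.0]
wrist_force: [0.4, 0.1, 0.3]
gripper_width: 0.251
finger_force: 30.0
```

Request:
{"name": "send_rows", "arguments": {
  "increments": [
    {"x":0,"y":0,"z":0,"rx":0,"ry":0,"rz":0,"fingers":0},
    {"x":0,"y":0,"z":0,"rx":0,"ry":0,"rz":0,"fingers":0},
    {"x":0,"y":0,"z":0,"rx":0,"ry":0,"rz":0,"fingers":0}
  ]
}}

```text
time: 10.23
eef_pos: [595.8, -249.7, 49.2]
tool_rot: [-0.0, 1.0, 0.0, -0.0]
wrist_force: [-0.1, -0.4, -0.8]
gripper_width: 0.245
finger_force: 30.0
```

Request:
{"name": "send_rows", "arguments": {
  "increments": [
    {"x":0,"y":0,"z":-0.1,"rx":0,"ry":0,"rz":0,"fingers":0},
    {"x":0,"y":0,"z":-0.2,"rx":0,"ry":0,"rz":0,"fingers":0},
    {"x":0,"y":0,"z":-0.4,"rx":0,"ry":0,"rz":0,"fingers":0},
    {"x":0,"y":0,"z":-0.7,"rx":0,"ry":0,"rz":0,"fingers":0},
    {"x":0,"y":0,"z":-0.8,"rx":0,"ry":0,"rz":0,"fingers":0}
  ]
}}

```text
time: 10.65
eef_pos: [594.9, -249.4, 137.7]
tool_rot: [-0.001, 1.0, 0.0, -0.001]
wrist_force: [0.1, 0.3, -0.7]
gripper_width: 0.245
finger_force: 30.0
```

Request:
{"name": "send_rows", "arguments": {
  "increments": [
    {"x":0,"y":0,"z":-0.8,"rx":0,"ry":0,"rz":0,"fingers":0},
    {"x":0,"y":0,"z":-0.8,"rx":0,"ry":0,"rz":0,"fingers":0},
    {"x":0,"y":0,"z":-0.7,"rx":0,"ry":0,"rz":0,"fingers":0},
    {"x":0,"y":0,"z":-0.4,"rx":0,"ry":0,"rz":0,"fingers":0},
    {"x":0,"y":0,"z":0,"rx":0,"ry":0,"rz":0,"fingers":0}
  ]
}}

```text
time: 11.07
eef_pos: [597.1, -250.0, 250.1]
tool_rot: [0.001, 1.0, 0.0, 0.003]
wrist_force: [-0.2, -0.3, -0.6]
gripper_width: 0.243
finger_force: 30.0
```

Request:
{"name": "send_rows", "arguments": {
  "increments": [
    {"x":0,"y":0,"z":0,"rx":0,"ry":0.5,"rz":0,"fingers":0},
    {"x":0,"y":0,"z":0,"rx":0,"ry":0.8,"rz":0,"fingers":0},
    {"x":0,"y":0,"z":0,"rx":0,"ry":0.8,"rz":0,"fingers":0},
    {"x":0,"y":0,"z":0,"rx":0,"ry":0.8,"rz":0,"fingers":0},
    {"x":0,"y":0,"z":0,"rx":0,"ry":0.8,"rz":0,"fingers":0}
  ]
}}

```text
time: 11.48
eef_pos: [595.3, -249.6, 245.0]
tool_rot: [0.0, 0.987, 0.0, 0.162]
wrist_force: [1.0, -0.0, -0.5]
gripper_width: 0.246
finger_force: 30.0
```

Request:
{"name": "send_rows", "arguments": {
  "increments": [
    {"x":0,"y":0,"z":0,"rx":0,"ry":0.8,"rz":0,"fingers":0},
    {"x":0,"y":0,"z":0,"rx":0,"ry":0.8,"rz":0,"fingers":0},
    {"x":0,"y":0,"z":0,"rx":0,"ry":0.5,"rz":0,"fingers":0},
    {"x":0,"y":0,"z":0,"rx":0,"ry":0.2,"rz":0,"fingers":0},
    {"x":0,"y":0,"z":0,"rx":0,"ry":0,"rz":0,"fingers":0}
  ]
}}

```text
time: 11.9
eef_pos: [594.4, -250.0, 244.4]
tool_rot: [-0.0, 0.966, -0.0, 0.258]
wrist_force: [-0.3, 0.1, -0.8]
gripper_width: 0.243
finger_force: 30.0
```

Request:
{"name": "send_rows", "arguments": {
  "increments": [
    {"x":0,"y":-0.3,"z":0,"rx":-0.2,"ry":0,"rz":0,"fingers":0},
    {"x":0,"y":-0.6,"z":0,"rx":-0.2,"ry":0,"rz":0,"fingers":0},
    {"x":0,"y":-0.8,"z":0,"rx":-0.2,"ry":0,"rz":0,"fingers":0},
    {"x":0,"y":-0.8,"z":0,"rx":0,"ry":0,"rz":0,"fingers":0},
    {"x":0,"y":-0.8,"z":0,"rx":0,"ry":0,"rz":0,"fingers":0}
  ]
}}

```text
time: 12.32
eef_pos: [598.0, -116.1, 241.0]
tool_rot: [0.025, 0.966, -0.006, 0.259]
wrist_force: [0.1, 0.2, -1.0]
gripper_width: 0.248
finger_force: 30.0
```

Request:
{"name": "send_rows", "arguments": {
  "increments": [
    {"x":0,"y":-0.8,"z":0,"rx":0,"ry":0,"rz":0,"fingers":0},
    {"x":0,"y":-0.8,"z":0,"rx":0,"ry":0,"rz":0,"fingers":0},
    {"x":0,"y":-0.8,"z":0,"rx":0,"ry":0,"rz":0,"fingers":0},
    {"x":0,"y":-0.6,"z":0,"rx":0,"ry":0,"rz":0,"fingers":0},
    {"x":0,"y":-0.3,"z":0,"rx":0,"ry":0,"rz":0,"fingers":0}
  ]
}}

```text
time: 12.73
eef_pos: [601.5, 17.9, 235.2]
tool_rot: [0.025, 0.966, -0.005, 0.259]
wrist_force: [0.5, -0.1, -2.3]
gripper_width: 0.247
finger_force: 30.0
```

Request:
{"name": "send_rows", "arguments": {
  "increments": [
    {"x":-0.1,"y":-0.1,"z":0.1,"rx":0,"ry":0,"rz":0,"fingers":0},
    {"x":-0.1,"y":0,"z":0.1,"rx":0,"ry":0,"rz":0,"fingers":0},
    {"x":0,"y":0,"z":0,"rx":0,"ry":0,"rz":0,"fingers":0},
    {"x":0,"y":0,"z":0,"rx":0,"ry":0,"rz":0,"fingers":0},
    {"x":0,"y":0,"z":0,"rx":0,"ry":0,"rz":0,"fingers":0}
  ]
}}

```text
time: 13.15
eef_pos: [598.8, 16.8, 224.0]
tool_rot: [0.025, 0.966, -0.007, 0.259]
wrist_force: [-0.4, -0.1, -1.5]
gripper_width: 0.245
finger_force: 30.0
```

```bash
python3 - <<'E'
from workcell import ctrl
from h import *
o=ctrl.get_obs();q=o["tool_rot"];R=Rn.from_quat(q[[1,2,3,0]]).as_matrix();p=o["eef_pos"];f=p+37.2*R[:,2]
y=np.radians(6);zc=np.array([-.5*np.cos(y),.5*np.sin(y),np.cos(np.pi/6)]);T=np.array([670.5,11,95])+120*zc
print(p,f,"tgt",T,"tool units",R.T@(T-f)/40,"ang",np.arccos(-R[:,2]@zc),o["dq"].round(3))
s=ctrl.snapshot("side");cv2.imwrite("pics/f.png",s["color"][100:300,120:320,::-1].repeat(3,0).repeat(3,1))
E
```

```text
[598.83110997  16.84435251 224.02744948] [617.3982503   14.88300843 191.85207956] tgt [610.82868628  17.2717078  198.92304845] tool units [-0.05392228 -0.0472074  -0.23802024] ang 0.002203824020025833 [ 0.003 -0.003 -0.004 -0.002 -0.001 -0.003 -0.003]
```

View pics/f.png

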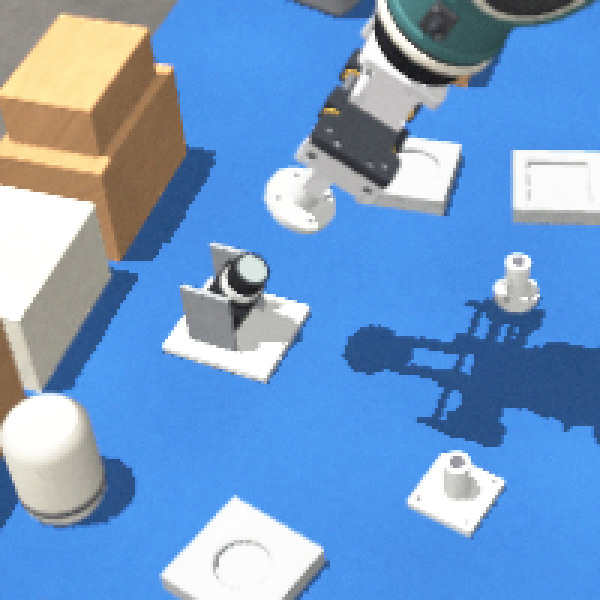

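The cap hangs square above the lens, with the flange at about (300,200) in the crop and the glass at about (253,270). The other parts look undisturbed. It needs a small final correction.

Request:
{"name": "send_rows", "arguments": {
  "increments": [
    {"x":-0.05,"y":-0.05,"z":-0.12,"rx":0,"ry":0,"rz":0,"fingers":0},
    {"x":0,"y":0,"z":-0.12,"rx":0,"ry":0,"rz":0,"fingers":0},
    {"x":0,"y":0,"z":0,"rx":0,"ry":0,"rz":0,"fingers":0},
    {"x":0,"y":0,"z":0,"rx":0,"ry":0,"rz":0,"fingers":0},
    {"x":0,"y":0,"z":0,"rx":0,"ry":0,"rz":0,"fingers":0}
  ]
}}

```text
time: 13.62
eef_pos: [592.3, 19.9, 231.4]
tool_rot: [0.025, 0.966, -0.007, 0.259]
wrist_force: [0.0, 0.4, -0.5]
gripper_width: 0.247
finger_force: 30.0
```

Request:
{"name": "send_rows", "arguments": {
  "increments": [
    {"x":0,"y":0,"z":0,"rx":0,"ry":0,"rz":0,"fingers":0},
    {"x":0,"y":0,"z":0,"rx":0,"ry":0,"rz":0,"fingers":0},
    {"x":0,"y":0,"z":0,"rx":0,"ry":0,"rz":0,"fingers":0},
    {"x":0,"y":0,"z":0,"rx":0,"ry":0,"rz":0,"fingers":0},
    {"x":0,"y":0,"z":0,"rx":0,"ry":0,"rz":0,"fingers":0}
  ]
}}

```text
time: 14.03
eef_pos: [592.2, 20.1, 231.1]
tool_rot: [0.025, 0.966, -0.007, 0.259]
wrist_force: [0.1, 0.5, -1.9]
gripper_width: 0.249
finger_force: 30.0
```

```bash
python3 - <<'E'
from workcell import ctrl
from h import *
s=ctrl.snapshot("side");w=cloud(s);m=(np.linalg.norm(w-[607,17,207],axis=2)<36)&nonblue(s)
P=w[m];zc=np.array([-.497,.052,.866]);g=np.array([670.5,11,95]);d=(P-g)@zc
print(m.sum(),"range along sight",np.percentile(d,[2,25,50,75]).round(1));F=P[(d>117)&(d<138)];print(F.mean(0),"flange extent",F.min(0),F.max(0))
o=ctrl.get_obs();print(o["eef_pos"],o["finger_force"])
E
```

```text
348 range along sight [122.  128.6 130.4 132. ]
[606.71385792  25.92671253 207.2404965 ] flange extent [578.50506711 -11.90056689 188.06089709] [634.0742317   48.61065208 225.03572193]
[592.23729281  20.10554067 231.09054535] 29.999755918979645
```

```bash
python3 -c "
from workcell import ctrl
print(ctrl.hand_in())"
```

```text
the job is handed in; nothing more can be done
None
```

I set the round cap fully home in the matching gauge and let go. I then picked it up again and handed the job in at about 14 s, with the cap held steady about 120 mm from the camera glass; the hand-in gave no verdict back.

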